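# Close the mini chopper and lift its outer lid for drizzling

## Robot

A 6-joint arm with a two-finger parallel gripper is mounted at the origin on the work surface; the furniture and walls round the work are solid. World frame = base frame: x ahead of the robot, y to its left, z up, the work surface at z = 0. Lengths are in mm, angles in rad, forces in N, time in s.
With the tool pointing down it reaches from about 325 to 750 mm from the base axis. Payload 7.6 kg.
Tool frame: the origin (TCP) lies midway between the tips of the shut fingers; the grasp point (between the pads) lies r.hold_point_z behind it (r.hold_point_z is the distance from the TCP to the grasp point, in mm); z points along the fingers, y is the line along which they close (so a half turn about z gives the same grasp; the last joint's range is limited). The gripper opens to 85 mm and grips with 20 to 120 N. Pads are 22 mm wide; open, the fingers measure 114 mm over their backs; the gripper's body (76 mm by 85 mm) begins 54 mm behind the grasp point. The pads swing forward as they close: fully open they stand 13 mm farther back than shut.
Start: joints at [-1.277, 0.052, 1.401, -0, 1.689, -0.07], TCP at [186.835, -490.651, 231.323] pointing down, gripper open.
Joint ranges: [-2.9, 2.9], [-0.91, 2.17], [0.12, 2.37], [-1.06, 4.2], [0.26, 2.73], [-2.93, 2.93]. Speed limits (rad/s): [2.57, 2.57, 3.01, 3.14, 3.14, 3.14].

## Interface

Orientations are given as [roll, pitch, yaw] about the fixed x, y, z axes, in that order (R = Rz(yaw) Ry(pitch) Rx(roll)).
In Python, from plant import r, imaging, job, get_state gives the robot as it stands (r), with the cameras (imaging), the readings as plain functions and the job (job).
- The arm moves only by the shell command python3 steer.py FILE [FORCE], which reads ROWS from the file FILE. ROWS is a JSON object whose key "motion" holds a list of rows, 1 to 5 of them, each of 7 numbers: dx, dy, dz in mm, then a rotation vector rx, ry, rz in rad, then the opening from 0.0 (shut) to 1.0 (fully open); each row is the pose to reach, as a shift and turn from the pose commanded when the command began, along the tool's axes at that moment; what a row does not reach only later rows make up. A row lasts 1/12 s, in which the tool goes at most 41.7 mm and 0.125 rad, less where a joint would pass 70% of its speed; a pose out of reach is approached as far as the arm can. The fingers move at their own pace and stop on an object; FORCE is the grip in N (left out, the last holds). Time passes only in rows, so rows that do not move let the fingers close. It prints the time, the measured TCP pose, the force, the opening and the grip force at its end. Input that does not fit is refused with a message, and nothing moves.
- get_state(): the state, without advancing time (a new reading comes with each control period).
- imaging.grab_frame(name): name is "scene" or "top" or "wrist"; returns a dict with "image" (480x640x3 uint8, red, green, blue), "fx", "fy", "cx", "cy" (pixels), "k1" (the pictures are not rectified: a ray, as slopes to the right and down, at radius r is drawn at 1 + k1 r^2 times it, then the intrinsics apply), "rvec" (rotation vector, rad) and "tvec" (3), from world to camera coordinates, as OpenCV has them; the wrist camera has in their place "T_tool_cam" (4x4, takes a point from camera to tool coordinates, whose origin is the TCP and whose axes are the flange's). Camera axes: x right, y down, z forward; pixel columns grow to the right and rows downward; lengths in mm; the calibration is good to about 2 mm. A picture is of the moment at which its call begins: read the wrist's pose just before it. There is no depth.
- job.sign_off(): hands the job in; it is judged then, once.
The state is a dict: "clock": time; "q": joint angles; "qd": joint speeds; "joint_efforts": joint torques, N m; "position": TCP position; "eef_rot": TCP orientation; "force": force on the tool from outside, world axes, zero at the start; "moment": the same for the moment, N m; "width": opening from 0.0 (shut) to 1.0 (fully open); "grasp_force": force on a finger pad.
Only numpy, scipy, OpenCV 4.12 (cv2) and the standard library are available. Lean on these libraries where they do the work, as an engineer would, in place of code of your own. Each camera call takes 0.05 s, during which the arm holds its last target. There are 200 camera calls.

## Task

Draw the tray with the mini chopper all the way out from under the rack, then lower the double lid, both parts together, onto the bowl without dropping it, so that the white inner lid is fully seated with its red tongue in the bowl's slot. Then lift the red outer lid alone off the pouring neck, leaving the inner lid undisturbed on the bowl, and finish while still holding the outer lid level and still, more than 5 cm above the top of the neck, so that oil can be drizzled in. The inner and outer lid stay together until the inner lid is seated; leave everything else on the worktop where it stands.

Things in the scene. Friction and masses are not known exactly. Their poses are not given: they have to be found in the camera images.
- tray (a joint): how far the white tray with the chopper is drawn out of the rack, m: 0 fully in, 0.090 fully out at its stop; it moves along the rack's -x axis, against about 3 N of friction plus a light drag, and stays where it is left
- tray_handle (a point): centre of the tray's steel bar handle, its axes those of the rack: a level round bar 10 mm thick, 92 mm long along the rack's y axis, 32 mm above the worktop and 35 mm in front of the tray's front edge (end posts 44 to 50 mm either side of the middle); moves with the tray
- rack: open counter rack with dark wooden board (86 x 300 mm, underside 196 mm and top 214 mm above the worktop) on thin dark steel legs, fixed against the back wall; its origin is on the worktop under it, 46 mm behind the board's front edge; +x points to the wall, -x is the way the tray is drawn out; a mug, a tumbler and a salt shaker (109 mm tall) stand on the board
- bowl_mouth (a point): centre of the chopper's bowl mouth at rim height (162 mm above the worktop), axes those of the rack; 140 mm behind the tray handle, moving with the tray. The clear bowl on a red motor base has an inside radius of 48 mm; a white ring of outer radius 64 mm surrounds the rim, flush with it. With the tray in, the board is 34 mm above the rim; fully out, the mouth is clear of it
- bowl_slot (a point): middle of the slot in the bowl's white ring, at rim height, 60 mm from bowl_mouth towards its -y (over the bowl's handle): 30 mm wide, open at the top and 14 mm deep
- inner_lid: white inner lid, 140 g; origin at the centre of its underside, z up. Plug of radius 45.5 mm from 0 to 12 mm with chamfered foot; flange of radius 60 mm from 12 to 18 mm; ribbed round collar 56 mm across from 18 to 44 mm (grip it to carry both lids); then the pouring neck, 37 mm across, to 60 mm. A red tongue at the edge, towards -y. It starts on the worktop with the outer lid on it
- lid_seat (a point): centre of the inner lid's flange underside, 12 mm above the lid's origin; meets bowl_mouth when the lid is seated
- lid_tongue (a point): point on the inner lid's red tongue, 60 mm from lid_seat towards the lid's -y; the tongue is 18 mm wide, reaches from 55 to 66 mm out from the lid's axis and hangs 9 mm below the flange's underside; meets bowl_slot when the lid is seated (lid and bowl then have the same yaw)
- outer_lid: red cup-shaped outer lid, 48 mm across, 37 mm tall, 40 g; origin at the centre of its open underside, z up. It sits loosely (2.5 mm all round) over the pouring neck, its rim resting on the inner lid's collar 44 mm above the inner lid's origin; inside it is 24 mm deep. Lifted straight up it comes free after 16 mm; only its own weight holds it
- bottle: water bottle, 62 mm across, 224 mm tall, standing at the back right; origin under its centre. Leave it alone
- dip_bowl: small cream dip bowl, 82 mm across, 34 mm tall, near the robot; origin under its centre. Leave it alone
- cup: grey-blue cup, 78 mm across, 66 mm tall, at the left; origin under its centre. Leave it alone

How it is judged (in metres and radians):
On the way, in this order (a step that is already met when the one before it is completed fails the run):
1. the tray is drawn fully out (value of joint tray above 0.084 m), for 0.1 s.
2. the inner lid is seated on the bowl, tongue in the slot, with the outer lid still on it (distance between lid_seat and bowl_mouth below 0.005 m and angle between inner_lid's own z axis and vertical below 0.05 rad and horizontal distance between lid_tongue and bowl_slot below 0.008 m and z of outer_lid in the frame of inner_lid below 0.05 m and horizontal distance between outer_lid and inner_lid below 0.008 m and value of joint tray above 0.082 m), for 0.2 s.
3. the outer lid is off the neck in the fingers, the inner lid still seated (distance between lid_seat and bowl_mouth below 0.005 m and angle between inner_lid's own z axis and vertical below 0.05 rad and horizontal distance between lid_tongue and bowl_slot below 0.008 m and contact force between the fingers and outer_lid above 1 N and contact force between each of outer_lid, the fingers and inner_lid below 0.05 N and z of outer_lid in the frame of inner_lid above 0.065 m), for 0.1 s.
At the end, for the whole second after the job is handed in: tray out past 82 of 90 mm; inner lid seated (5 mm, 0.05 rad), tongue within 8 mm of the slot's middle, fingers off it; outer lid held still in the fingers (over 1 N), tilt under 0.2 rad, touching neither inner lid nor rack, its underside over 45 mm above the neck (value of joint tray above 0.082 m and distance between lid_seat and bowl_mouth below 0.005 m and angle between inner_lid's own z axis and vertical below 0.05 rad and horizontal distance between lid_tongue and bowl_slot below 0.008 m and contact force between the fingers and outer_lid above 1 N and contact force between each of outer_lid, the fingers and inner_lid below 0.05 N and z of outer_lid in the frame of inner_lid above 0.105 m and angle between outer_lid's own z axis and vertical below 0.2 rad and linear speed of outer_lid below 0.03 m/s and contact force between outer_lid and rack below 0.05 N); the arm keeps its last pose, push and grip.
It fails at once if the outer lid is off the inner lid while the inner lid is not seated on the bowl (not (z of outer_lid in the frame of inner_lid below 0.05 m and horizontal distance between outer_lid and inner_lid below 0.008 m) and not (distance between lid_seat and bowl_mouth below 0.005 m and angle between inner_lid's own z axis and vertical below 0.05 rad and horizontal distance between lid_tongue and bowl_slot below 0.008 m)).
It fails at once if the inner lid is let go above the bowl instead of lowered (contact force between the fingers and inner_lid below 0.02 N and z of lid_seat in the frame of bowl_mouth above 0.012 m and horizontal distance between lid_seat and bowl_mouth below 0.05 m).
It fails at once if a bystander is disturbed (distance of any of bottle, dip_bowl, cup from where it was at the start of the episode above 0.02 m).
It also fails if it takes over 56 s, if anything falls off the work surface, if the arm or the gripper's body presses on something with over 40 N, if the wrist force passes 120 N, or if a joint passes its speed limit or range.

## Working session

There is one attempt and no reset: what is moved stays moved. The work goes in short steps, Python scripts to look and compute and a shell command to move; the robot and the scene stay as the last step left them, time stands still between calls to the robot, and variables do not carry over. Pictures are saved under pics/ and viewed, at most 10 in all, crops included, and the job is handed in when it is done.

```bash
ls; mkdir -p pics
cat > h.py <<'E'
import numpy as np,cv2
from plant import r, imaging, job, get_state
from scipy.spatial.transform import Rotation as R
def save(n,f): cv2.imwrite(f'pics/{n}.png',f['image'][:,:,::-1])
E
python3 - <<'E'
from h import *
import pickle
for n in ['scene','top']:
    f=imaging.grab_frame(n); save(n+'0',f); pickle.dump(f,open(n+'0.pkl','wb'))
    print({k:v for k,v in f.items() if k!='image'})
print(get_state(), r.hold_point_z)
E
```

```text
pics
plant.py
steer.py
{'fx': 528.5618635136232, 'fy': 528.5618635136232, 'cx': 322.39061656659896, 'cy': 242.39340232428347, 'k1': -0.09815543660814137, 'rvec': array([ 0.96458515, -2.71430778,  0.71046966]), 'tvec': array([ 420.99176545,  322.90039056, 1111.16355971])}
{'fx': 521.4080587919092, 'fy': 521.4080587919092, 'cx': 316.96764359908957, 'cy': 238.60169056580148, 'k1': 0.0493068313148657, 'rvec': array([ 1.71236468, -2.42083096,  0.32743989]), 'tvec': array([220.88066479, 517.34275457, 994.95391697])}
{'clock': 0.1, 'q': array([-1.27730954e+00,  5.27843440e-02,  1.40165383e+00,  3.92317473e-05,
        1.68858956e+00, -7.03273334e-02]), 'qd': array([-0.00156588, -0.00060474, -0.0039646 , -0.00040581,  0.00155206,
       -0.00063354]), 'joint_efforts': array([ 1.63166012e-03, -3.82582498e+01, -3.60985458e+01, -8.80598122e-05,
        4.81213618e-03,  5.42051566e-06]), 'position': array([ 186.75531255, -490.36642069,  230.53564822]), 'eef_rot': array([-3.14016385e+00, -1.39712641e-04,  3.63818602e-01]), 'force': array([ 0.24732739,  0.25383288, -0.8280491 ]), 'moment': array([-0.01832466,  0.04463649,  0.06317631]), 'grasp_force': 0.0, 'width': 0.9991506806485031} 18.700000000000003
```

View pics/scene0.png

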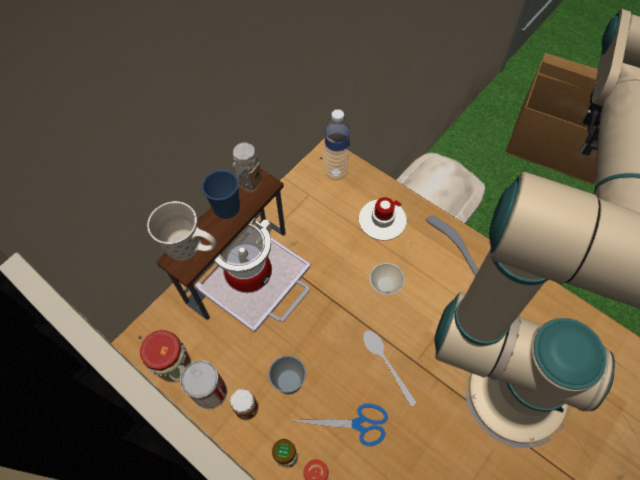

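View pics/top0.png

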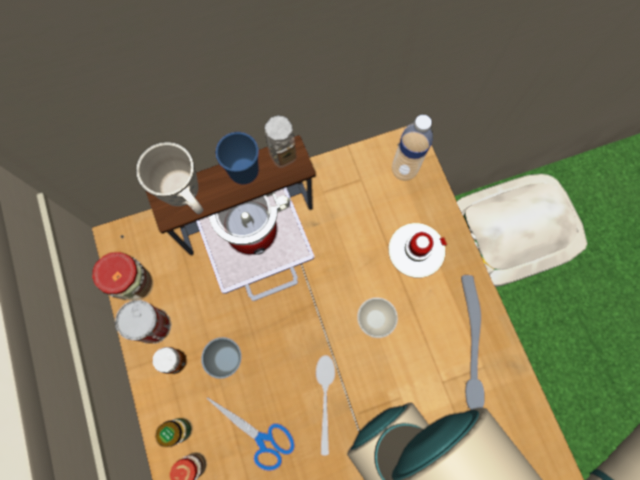

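The scene shows the lid at (385,210) with its tongue right of it, the tray handle at (290,300) and the rack upper left. In the top view the lid is at (417,248), tongue at (442,241), handle bar about (248,297)-(297,282), and the board's front corners at about (158,226) and (315,177).

```bash
cat >> h.py <<'E'
def rays(f,uv,T=None):
    """origin, directions (world); T = tool-to-world 4x4 for wrist cam"""
    K=np.array([[f['fx'],0,f['cx']],[0,f['fy'],f['cy']],[0,0,1.]])
    p=cv2.undistortPoints(np.array(uv,float).reshape(-1,1,2),K,np.array([f['k1'],0,0,0.]))[:,0]
    d=np.c_[p,np.ones(len(p))]
    if 'rvec' in f:
        Rm=R.from_rotvec(f['rvec']).as_matrix(); return -Rm.T@f['tvec'],d@Rm
    W=T@f['T_tool_cam']; return W[:3,3],d@W[:3,:3].T
def plane(f,uv,z,T=None):
    o,d=rays(f,uv,T); return o+d*((z-o[2])/d[:,2])[:,None]
def tool(s=None):
    s=s or get_state(); T=np.eye(4); T[:3,:3]=R.from_euler('xyz',s['eef_rot']).as_matrix(); T[:3,3]=s['position']; return T
def blobs(mask,amin=30):
    n,l,st,c=cv2.connectedComponentsWithStats(mask.astype(np.uint8)); return [(l==i,st[i],c[i]) for i in range(1,n) if st[i,4]>amin]
E
python3 - <<'E'
from h import *
import pickle
np.set_printoptions(precision=1,suppress=True)
T=pickle.load(open('top0.pkl','rb'));S=pickle.load(open('scene0.pkl','rb'))
for n,f,box in [('top',T,(385,220,455,285)),('scene',S,(355,190,415,245))]:
    im=f['image'].astype(int); x0,y0,x1,y1=box; c=im[y0:y1,x0:x1]
    red=(c[...,0]>90)&(c[...,1]<60); wh=(c.min(2)>165)
    for m,s,ce in blobs(red,5): print(n,'red',s,ce+[x0,y0])
    for m,s,ce in blobs(wh,100):
        cn=max(cv2.findContours(m.astype(np.uint8),0,1)[0],key=len); h=cv2.convexHull(cn)
        e=cv2.fitEllipse(h); uv=np.array(e[0])+[x0,y0]; print(n,'white ellipse',uv,e[1:],plane(f,[uv],18))
print('board front T',plane(T,[(158,226),(315,177)],214))
print('handle T',plane(T,[(248,297),(297,282)],32))
print('handle S',plane(S,[(273,319),(308,286)],32))
for n,f,b in [('top',T,(135,105,330,310)),('scene',S,(150,140,320,330)),('topl',T,(380,215,460,290))]:
    x0,y0,x1,y1=b; cv2.imwrite(f'pics/{n}c.png',cv2.resize(f['image'][y0:y1,x0:x1,::-1],None,fx=2.9,fy=2.9,interpolation=2))
E
```

```text
top red [ 25  13  22  21 187] [420.1 244.3]
top red [56 18  5  7 21] [443.1 241. ]
top white ellipse [416.4 249.8] ((53.6618537902832, 57.059410095214844), 116.64834594726562) [[ 481.3 -160.3   18. ]]
top white ellipse [422.2 241.7] ((11.231948852539062, 11.69070053100586), 116.66474151611328) [[ 493.7 -178.7   18. ]]
scene red [ 20   8  26  16 169] [386.  205.6]
scene white ellipse [382.1 219.3] ((39.32322692871094, 47.682071685791016), 100.64566040039062) [[ 481.4 -158.3   18. ]]
board front T [[639.  305.6 214. ]
 [634.5  13.6 214. ]]
handle T [[501.4 207.6  32. ]
 [497.3 102.6  32. ]]
handle S [[511.7 211.1  32. ]
 [503.1 100.8  32. ]]
```

View pics/topc.png

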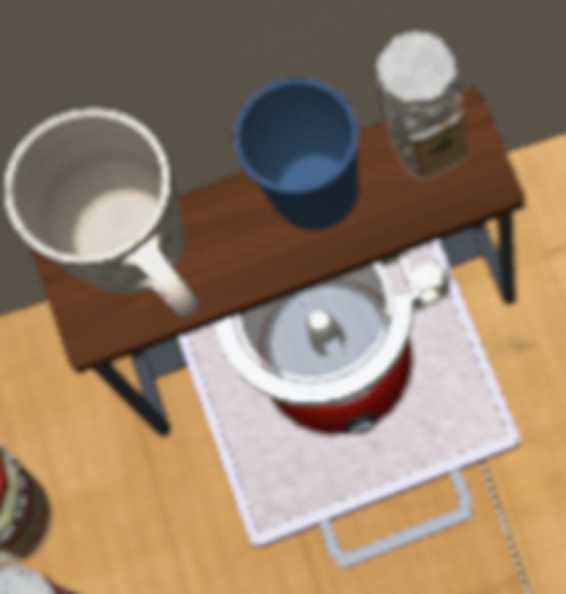

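The crop shows the handle bar at about (345,556)-(462,510), so the rack is nearly square to the world axes. The slot and bowl handle are to the right (-y). I'll look with the wrist camera on the way.

```bash
cat > go.py <<'E'
import sys
from h import *
np.set_printoptions(precision=3,suppress=True)
a=[float(v) for v in sys.argv[1:]]
T=tool(); d=T[:3,:3].T@(np.array(a[:3])-T[:3,3])
out=[d.round(1)]
if len(a)>3: out.append((R.from_matrix(T[:3,:3]).inv()*R.from_euler('xyz',[np.pi,0,a[3]])).as_rotvec().round(3))
print(*out)
E
python3 go.py 420 -160 290 0.364
python3 - <<'E'
from h import *
f=imaging.grab_frame('wrist'); print({k:v for k,v in f.items() if k!='image'})
T=pickle.load(open('top0.pkl','rb')) if 0 else None
E
```

```text
[ 335.5 -225.8  -59.1] [-0.001 -0.    -0.   ]
{'fx': 381.7469477950134, 'fy': 381.7469477950134, 'cx': 322.7883601959271, 'cy': 235.64435750788476, 'k1': 0.014010004052005856, 'T_tool_cam': array([[ 3.84515735e-05, -9.52862421e-01, -3.03402712e-01,
         7.78713973e+01],
       [ 9.99999897e-01,  1.73973541e-04, -4.19644502e-04,
         2.57478509e-01],
       [ 4.52647521e-04, -3.03402665e-01,  9.52862329e-01,
        -1.43375742e+02],
       [ 0.00000000e+00,  0.00000000e+00,  0.00000000e+00,
         1.00000000e+00]])}
```

```bash
echo '{"motion":[[386,-217,-59,0,0,0,1],[386,-217,-59,0,0,0,1],[386,-217,-59,0,0,0,1],[386,-217,-59,0,0,0,1],[386,-217,-59,0,0,0,1]]}' > mv.in && python3 steer.py mv.in; python3 go.py 470 -150 290 0.364
```

```text
clock: 0.57
position: [319.7, -330.3, 258.9]
eef_rot: [-3.141, 0.0, 0.363]
force: [1.3, -0.4, 0.1]
width: 0.999
grasp_force: 0.0
[ 204.5 -115.2  -31.1] [-0.     0.    -0.001]
```

```bash
echo '{"motion":[[204,-115,-31,0,0,0,1],[204,-115,-31,0,0,0,1],[204,-115,-31,0,0,0,1],[204,-115,-31,0,0,0,1],[204,-115,-31,0,0,0,1]]}' > mv.in && python3 steer.py mv.in;  echo '{"motion":[[25,-14,-4,0,0,0,1],[25,-14,-4,0,0,0,1],[25,-14,-4,0,0,0,1]]}' > mv.in && python3 steer.py mv.in
python3 - <<'E'
from h import *
import pickle
T=tool(); f=imaging.grab_frame('wrist'); save('w1',f); pickle.dump((T,f),open('w1.pkl','wb')); print(T)
E
```

```text
clock: 0.98
position: [451.9, -171.3, 286.3]
eef_rot: [3.141, 0.0, 0.364]
force: [0.7, -0.5, -0.7]
width: 0.998
grasp_force: 0.0
clock: 1.23
position: [470.0, -150.1, 289.8]
eef_rot: [-3.141, 0.001, 0.367]
force: [1.0, -0.4, 0.1]
width: 0.998
grasp_force: 0.0
[[ 9.33499049e-01  3.58579079e-01 -7.54998776e-04  4.70011535e+02]
 [ 3.58579191e-01 -9.33499311e-01  1.37234513e-05 -1.50106340e+02]
 [-6.99869895e-04 -2.83537679e-04 -9.99999715e-01  2.89795350e+02]
 [ 0.00000000e+00  0.00000000e+00  0.00000000e+00  1.00000000e+00]]
```

View pics/w1.png

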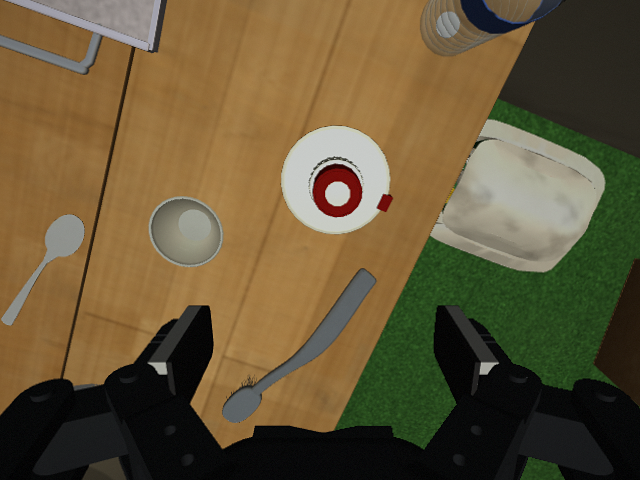

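The wrist view shows the flange disc at about (336,179), the red cap at (338,192), the tongue at (385,203), and the tray handle at upper left.

Run:
```python
from h import *
import pickle
np.set_printoptions(precision=1,suppress=True)
T,f=pickle.load(open('w1.pkl','rb'))
x0,y0,x1,y1=265,110,405,245; c=f['image'][y0:y1,x0:x1].astype(int)
wh=c.min(2)>150; red=(c[...,0]>80)&(c[...,1]<60)
m=max(blobs(wh,100),key=lambda b:b[1][4])[0]
h=cv2.convexHull(max(cv2.findContours(m.astype(np.uint8),0,1)[0],key=len)); e=cv2.fitEllipse(h)
pl=plane(f,h[:,0]+[x0,y0],18,T); ce,rad=cv2.minEnclosingCircle(pl[:,:2].astype(np.float32)); print('flange',e,ce,rad)
el=plane(f,[np.array(e[0])+[x0,y0]],18,T); print(el)
for m,s,cc in blobs(red,15):
    print(s,cc+[x0,y0],plane(f,[cc+[x0,y0]],81,T),plane(f,[cc+[x0,y0]],14,T))
t=[p for m,s,p in blobs(red,15) if p[0]>110][0]+[x0,y0]
v=plane(f,[t],16,T)[0]-el[0]; print(v,'lid yaw',np.arctan2(v[1],v[0])+np.pi/2)
```

```text
flange ((70.05376434326172, 69.38512420654297), (107.19142150878906, 108.3873291015625), 47.76511001586914) (481.5933837890625, -159.91470336914062) 59.05616760253906
[[ 484.  -159.1   18. ]]
[  48   58   49   49 1329] [337.  191.8] [[ 482.8 -159.5   81. ]] [[ 471.4 -166.5   14. ]]
[112  84  16  18 162] [384.6 202.5] [[ 489.4 -205.1   81. ]] [[ 479.2 -220.8   14. ]]
[ -4.5 -61.3  -2. ] lid yaw -0.07339866544905949
```

```bash
python3 go.py 470 190 270 1.53
```

```text
[ 122.2 -318.4   19.7] [-0.001  0.001 -1.165]
```

```bash
echo '{"motion":[[122,-318,20,0,0,-1.165,0.35],[122,-318,20,0,0,-1.165,0.35],[122,-318,20,0,0,-1.165,0.35],[122,-318,20,0,0,-1.165,0.35],[122,-318,20,0,0,-1.165,0.35]]}' > mv.in && python3 steer.py mv.in;python3 go.py 470 190 270 1.53
```

```text
clock: 1.7
position: [469.4, 57.1, 277.7]
eef_rot: [3.141, 0.0, 0.992]
force: [1.4, -0.5, -0.3]
width: 0.354
grasp_force: 0.0
[111.6 -72.2   7.7] [ 0.     0.    -0.538]
```

```bash
echo '{"motion":[[111,-72,8,0,0,-0.538,0.35],[111,-72,8,0,0,-0.538,0.35],[111,-72,8,0,0,-0.538,0.35],[111,-72,8,0,0,-0.538,0.35],[111,-72,8,0,0,-0.538,0.35]]}' > mv.in && python3 steer.py mv.in;echo '{"motion":[[0,0,0,0,0,0,0.35]]}' > mv.in && python3 steer.py mv.in;  python3 - <<'E'
from h import *
import pickle
np.set_printoptions(precision=3,suppress=True)
T=tool(); f=imaging.grab_frame('wrist'); save('w2',f); pickle.dump((T,f),open('w2.pkl','wb')); print(T)
E
```

```text
clock: 2.12
position: [470.4, 190.3, 269.0]
eef_rot: [-3.14, 0.0, 1.535]
force: [-0.1, -0.6, 0.1]
width: 0.351
grasp_force: 0.0
clock: 2.2
position: [470.8, 188.5, 269.4]
eef_rot: [-3.141, 0.001, 1.528]
force: [0.1, -0.1, 0.6]
width: 0.348
grasp_force: 0.0
[[  0.043   0.999  -0.001 470.798]
 [  0.999  -0.043  -0.001 188.542]
 [ -0.001  -0.001  -1.    269.361]
 [  0.      0.      0.      1.   ]]
```

View pics/w2.png

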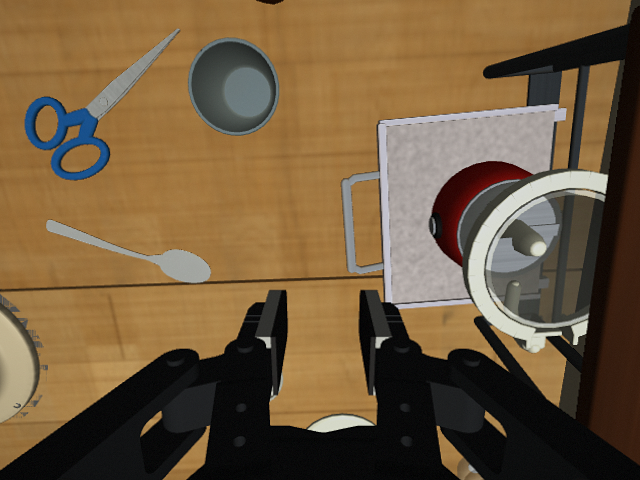

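The handle bar runs from (346,182) to (352,270) and the tray's front edge from (380,122) to (389,305). The bowl ring is at about (548,255).

```bash
python3 - <<'E'
from h import *
import pickle
np.set_printoptions(precision=1,suppress=True)
T,f=pickle.load(open('w2.pkl','rb'))
p=plane(f,[(346.5,180),(352.5,271)],35,T); print(p,p.mean(0)); d=p[0]-p[1]; print('yaw',-np.arctan2(d[0],d[1]))
p=plane(f,[(380,122),(389,305)],15,T); print(p); d=p[0]-p[1]; print('yaw',-np.arctan2(d[0],d[1]))
E
cd .;python3 go.py 498 150 120 1.53
```

```text
[[494.8 202.8  35. ]
 [498.9 104.9  35. ]] [496.9 153.9  35. ]
yaw 0.041544819835544526
[[530.6 255.9  15. ]
 [541.6  52.1  15. ]]
yaw 0.05370069266762465
[-36.7  28.9 149.6] [-0.     0.001 -0.006]
```

Run:
```python
from h import *
import pickle
np.set_printoptions(precision=1,suppress=True)
f=pickle.load(open('top0.pkl','rb'))
for n,uv,z in [('bar',[(254,296),(294.3,281.3)],35),('tray',[(223.6,292.2),(313.3,257.1)],15),('board',[(160.9,227.4),(315,173.5)],214)]:
    p=plane(f,uv,z); d=p[0]-p[1]; print(n,p,'yaw',-np.arctan2(d[0],d[1]))
f=pickle.load(open('scene0.pkl','rb'))
for n,uv,z in [('tray',[(253.5,326),(310,268)],15),('bar',[(275,318.5),(306,286)],35)]:
    p=plane(f,uv,z); d=p[0]-p[1]; print(n,p,'yaw',-np.arctan2(d[0],d[1]))
```

```text
bar [[498.6 195.1  35. ]
 [500.  107.4  35. ]] yaw 0.015587899714245478
tray [[531.4 253.8  15. ]
 [540.   52.   15. ]] yaw 0.04255632238474402
board [[634.8 301.5 214. ]
 [640.9  11.3 214. ]] yaw 0.021109500737521904
tray [[539.9 247.1  15. ]
 [534.7  56.5  15. ]] yaw -0.026854827122053775
bar [[508.1 208.1  35. ]
 [505.7 104.7  35. ]] yaw -0.02296647148246712
```

```bash
python3 go.py 497 154 80 1.61
```

```text
[-32.7  27.7 189.6] [-0.001  0.001 -0.086]
```

```bash
echo '{"motion":[[-33,28,60,0,0,-0.086,0.33],[-33,28,110,0,0,-0.086,0.33],[-33,28,150,0,0,-0.086,0.33],[-33,28,190,0,0,-0.086,0.33],[-33,28,190,0,0,-0.086,0.33]]}' > mv.in && python3 steer.py mv.in;echo '{"motion":[[0,0,0,0,0,0,0.33]]}' > mv.in && python3 steer.py mv.in;  python3 - <<'E'
from h import *
import pickle
np.set_printoptions(precision=3,suppress=True)
T=tool(); f=imaging.grab_frame('wrist'); save('w3',f); pickle.dump((T,f),open('w3.pkl','wb')); print(T)
E
python3 go.py 497 154 14 1.61
```

```text
clock: 2.67
position: [496.5, 152.5, 76.7]
eef_rot: [-3.139, 0.001, 1.608]
force: [0.2, -0.5, -0.2]
width: 0.33
grasp_force: 0.0
clock: 2.75
position: [493.3, 151.9, 72.4]
eef_rot: [-3.129, 0.003, 1.608]
force: [-1.2, -0.3, -1.7]
width: 0.331
grasp_force: 0.0
[[ -0.037   0.999  -0.013 493.337]
 [  0.999   0.037  -0.003 151.947]
 [ -0.003  -0.013  -1.     72.432]
 [  0.      0.      0.      1.   ]]
[ 1.2  2.1 62.8] [-0.007  0.002 -0.001]
```

View pics/w3.png

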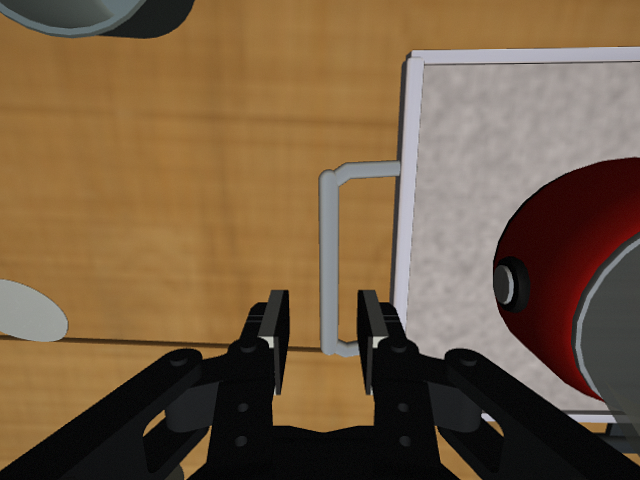

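The bar is upright in the picture at column 328, rows 172-355, so the gripper is square to it.

Run:
```python
from h import *
import pickle
np.set_printoptions(precision=1,suppress=True)
T,f=pickle.load(open('w3.pkl','rb')); print(plane(f,[(327.5,172),(328.5,353)],34,T))
print(tool()); print(get_state()['force'])
```

```text
[[493.5 203.2  34. ]
 [498.2 103.5  34. ]]
[[ -0.    1.   -0.  495.4]
 [  1.    0.   -0.  152.9]
 [ -0.   -0.   -1.   76.9]
 [  0.    0.    0.    1. ]]
[ 0.9 -0.5  0.4]
```

```bash
echo '{"motion":[[0,1,25,0,0,0,0.33],[0,1,45,0,0,0,0.33],[0,1,62,0,0,0,0.33],[0,1,62,0,0,0,0.33],[0,1,62,0,0,0,0.33]]}' > mv.in && python3 steer.py mv.in; echo '{"motion":[[0,0,0,0,0,0,0],[0,0,0,0,0,0,0],[0,0,0,0,0,0,0],[0,0,0,0,0,0,0]]}' > mv.in && python3 steer.py mv.in 40; python3 go.py 405 150 14 1.608
```

```text
clock: 3.22
position: [499.6, 154.7, 20.2]
eef_rot: [3.139, -0.0, 1.611]
force: [0.1, 0.7, 0.7]
width: 0.327
grasp_force: 0.0
clock: 3.55
position: [499.9, 155.1, 20.7]
eef_rot: [3.138, -0.0, 1.613]
force: [-2.9, -1.3, 8.0]
width: 0.095
grasp_force: 39.3
[ -1.1 -95.1   6.3] [ 0.004 -0.     0.005]
```

```bash
echo '{"motion":[[0,-15,0,0,0,0,0],[0,-32,0,0,0,0,0],[0,-50,0,0,0,0,0],[0,-68,0,0,0,0,0],[0,-82,0,0,0,0,0]]}' > mv.in && python3 steer.py mv.in; echo '{"motion":[[0,-6,0,0,0,0,0],[0,-8,0,0,0,0,0],[0,-9,0,0,0,0,0],[0,-9,0,0,0,0,0]]}' > mv.in && python3 steer.py mv.in
```

```text
clock: 3.97
position: [421.2, 151.7, 21.4]
eef_rot: [3.126, -0.001, 1.613]
force: [85.3, 1.8, -57.7]
width: 0.094
grasp_force: 42.9
clock: 4.3
position: [421.7, 151.8, 23.0]
eef_rot: [3.103, -0.003, 1.611]
force: [65.0, 3.2, -40.2]
width: 0.094
grasp_force: 39.6
```

```bash
echo '{"motion":[[0,6,0,0,0,0,0],[0,9,0,0,0,0,0],[0,9,0,0,0,0,0]]}' > mv.in && python3 steer.py mv.in
python3 - <<'E'
from h import *
import pickle
np.set_printoptions(precision=3,suppress=True)
T=tool(); 
for n in ['scene','top','wrist']:
    f=imaging.grab_frame(n); pickle.dump((T,f),open(n+'4.pkl','wb'))
    if n=='top': t=f['image'][100:380,130:430]
    if n=='wrist': w=f['image']
    if n=='scene': s=f['image'][150:390,150:450]
cv2.imwrite('pics/c4.png',np.hstack([cv2.resize(x,(400,400)) for x in (t,w)])[:,:,::-1])
print(T)
E
```

```text
clock: 4.55
position: [422.1, 151.8, 22.6]
eef_rot: [3.128, -0.001, 1.612]
force: [9.8, -2.4, 9.4]
width: 0.094
grasp_force: 43.1
[[ -0.041   0.999   0.013 422.056]
 [  0.999   0.041   0.002 151.774]
 [  0.001   0.013  -1.     22.617]
 [  0.      0.      0.      1.   ]]
```

View pics/c4.png

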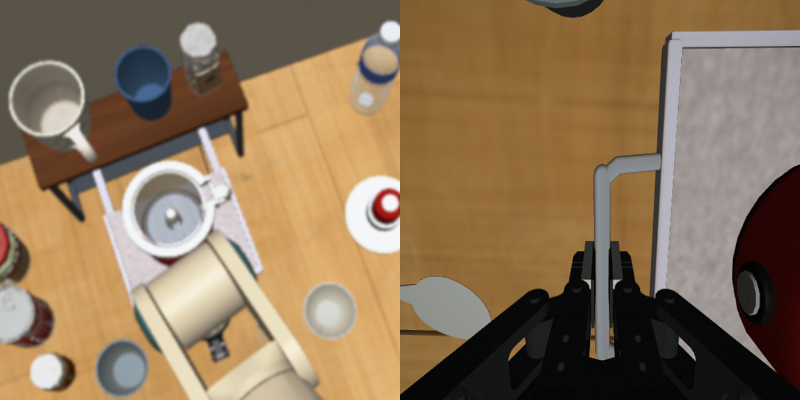

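The tray looks drawn out, with the fingers on the bar. The top view shows the bowl mouth clear of the board. I'll measure the travel from the tray corner in both wrist images.

```bash
python3 - <<'E'
from h import *
import pickle
np.set_printoptions(precision=1,suppress=True)
# front-left tray corner & bar corner before
T,f=pickle.load(open('w3.pkl','rb')); T3=T.copy(); T3[:3,:3]=R.from_euler('xyz',[np.pi,0,1.608]).as_matrix(); T3[:3,3]=[495.4,152.9,76.9]
print(plane(f,[(408,52)],15,T),plane(f,[(408,52)],15,T3))
T,f=pickle.load(open('w2.pkl','rb')); print(plane(f,[(380,122)],15,T))
T,f=pickle.load(open('wrist4.pkl','rb')); print(plane(f,[(431,45)],15,T), 'bar',plane(f,[(323,205)],36,T))
# bowl ring, top view
T,f=pickle.load(open('top4.pkl','rb'))
x0,y0,x1,y1=205,200,320,310; c=f['image'][y0:y1,x0:x1].astype(int)
m=(c.min(2)>185)
cv2.imwrite('pics/m.png',np.hstack([cv2.resize(c.astype(np.uint8)[:,:,::-1],None,fx=3,fy=3),cv2.cvtColor(cv2.resize(m.astype(np.uint8)*255,None,fx=3,fy=3),8)]))
E
python3 - <<'E'
E
```

```text
[[529.4 258.6  15. ]] [[533.3 260.5  15. ]]
[[530.6 255.9  15. ]]
[[457.1 254.2  15. ]] bar [[420.4 199.   36. ]]
```

View pics/m.png

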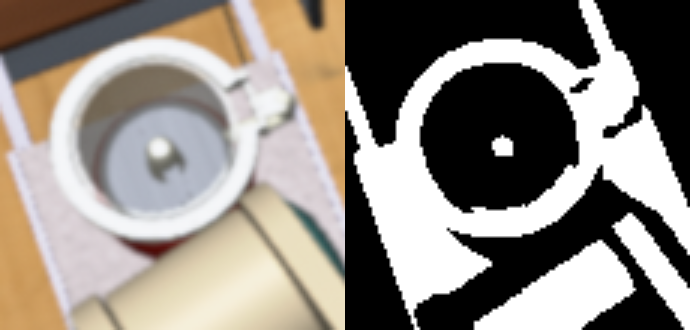

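Tray travel reads about 76 mm against a firm stop, not 90. Before trusting that as the stop, I'll re-grip higher on the bar and pull again gently.

```bash
echo '{"motion":[[0,0,0,0,0,0,0.3],[0,0,0,0,0,0,0.3],[0,0,0,0,0,0,0.3],[0,0,-4,0,0,0,0.3],[0,0,-7,0,0,0,0.3]]}' > mv.in && python3 steer.py mv.in; echo '{"motion":[[0,0,0,0,0,0,0],[0,0,0,0,0,0,0],[0,0,0,0,0,0,0],[0,0,0,0,0,0,0]]}' > mv.in && python3 steer.py mv.in 60;  echo '{"motion":[[0,-4,0,0,0,0,0],[0,-8,0,0,0,0,0],[0,-8,0,0,0,0,0]]}' > mv.in && python3 steer.py mv.in
python3 - <<'E'
from h import *
import pickle
np.set_printoptions(precision=1,suppress=True)
for n,b in [('top',(185,325,255,390))]:
  for F in [pickle.load(open('top0.pkl','rb')),imaging.grab_frame('top')]:
    x0,y0,x1,y1=b; c=F['image'][y0:y1,x0:x1].astype(int); m=(c[...,2]>c[...,0]+8)
    print([(s,cc+[x0,y0]) for _,s,cc in blobs(m,60)])
# mouth
T,f=pickle.load(open('top4.pkl','rb'))
x0,y0,x1,y1=210,208,292,290; c=f['image'][y0:y1,x0:x1].astype(int)
m=(c.min(2)<=185); b=[q for q in blobs(m,800) if abs(q[2]-np.array([245-210+6,245-208])).max()<15]
for q in b:
    h=cv2.convexHull(max(cv2.findContours(q[0].astype(np.uint8),0,1)[0],key=len)); e=cv2.fitEllipse(h); uv=np.array(e[0])+[x0,y0]; 
    print('mouth',uv,e[1:],plane(f,[uv],162)); pp=plane(f,h[:,0]+[x0,y0],162); print(cv2.minEnclosingCircle(pp[:,:2].astype(np.float32)))
E
```

```text
clock: 5.12
position: [416.2, 151.4, 25.1]
eef_rot: [-3.141, 0.0, 1.613]
force: [0.4, 0.5, 0.2]
width: 0.3
grasp_force: 0.0
clock: 5.45
position: [421.8, 151.8, 26.8]
eef_rot: [3.127, -0.001, 1.612]
force: [23.7, 1.2, -12.4]
width: 0.084
grasp_force: 58.3
clock: 5.7
position: [421.3, 151.8, 27.2]
eef_rot: [3.105, -0.003, 1.612]
force: [73.0, 6.0, -54.2]
width: 0.082
grasp_force: 57.4
[(array([ 18,  14,  37,  38, 621], dtype=int32), array([225.8, 359.1]))]
[(array([49,  0, 16, 23, 78], dtype=int32), array([240.9, 334.9])), (array([ 18,  15,  37,  37, 611], dtype=int32), array([225.9, 359.5]))]
mouth [255.7 245.4] ((50.06083297729492, 52.8611946105957), 70.45272064208984) [[562.9 155.8 162. ]]
((562.0902099609375, 154.8423614501953), 50.56443786621094)
```

The tray stops firmly at the same place, so it is at its stop. The mouth is near (562,155) and the cup has not moved. Next I release and go look straight over the lid.

```bash
echo '{"motion":[[0,8,0,0,0,0,0],[0,12,0,0,0,0,0.33],[0,12,0,0,0,0,0.33],[0,12,0,0,0,0,0.33],[0,12,0,0,0,0,0.33]]}' > mv.in && python3 steer.py mv.in; echo '{"motion":[[0,0,-25,0,0,0,0.33],[0,0,-65,0,0,0,0.5],[0,0,-105,0,0,0,0.8],[0,0,-145,0,0,0,1],[0,0,-185,0,0,0,1]]}' > mv.in && python3 steer.py mv.in; python3 go.py 483 -100 250 1.51
```

```text
clock: 6.17
position: [419.8, 151.6, 24.6]
eef_rot: [-3.14, 0.0, 1.613]
force: [-1.0, 0.1, -0.1]
width: 0.334
grasp_force: 0.0
clock: 6.58
position: [419.5, 151.6, 211.7]
eef_rot: [-3.141, 0.0, 1.613]
force: [0.1, -0.7, 0.1]
width: 0.883
grasp_force: 0.0
[-254.    52.8  -38.3] [-0.001  0.     0.103]
```

```bash
echo '{"motion":[[-254,53,-38,0,0,0.1,1],[-254,53,-38,0,0,0.1,1],[-254,53,-38,0,0,0.1,1],[-254,53,-38,0,0,0.1,1],[-254,53,-38,0,0,0.1,1]]}' > mv.in && python3 steer.py mv.in; echo '{"motion":[[-55,11,-8,0,0,0,1],[-55,11,-8,0,0,0,1],[-55,11,-8,0,0,0,1],[-55,11,-8,0,0,0,1],[-55,11,-8,0,0,0,1]]}' > mv.in && python3 steer.py mv.in
python3 - <<'E'
from h import *
import pickle
np.set_printoptions(precision=3,suppress=True)
T=tool(); f=imaging.grab_frame('wrist'); save('w5',f); pickle.dump((T,f),open('w5.pkl','wb')); print(T)
im=f['image'].astype(int); 
red=(im[...,0]>80)&(im[...,1]<60); wh=(im.min(2)>150)
for _,s,c in blobs(red,40): print('red',s,c)
for _,s,c in blobs(wh,1500): print('wh',s,c)
E
```

```text
clock: 7.0
position: [470.6, -49.8, 240.4]
eef_rot: [-3.142, -0.0, 1.514]
force: [1.0, 0.2, 0.3]
width: 0.999
grasp_force: 0.0
clock: 7.42
position: [478.5, -102.8, 247.8]
eef_rot: [-3.141, -0.001, 1.514]
force: [1.0, -0.4, -0.5]
width: 1.0
grasp_force: 0.0
[[   0.057    0.998   -0.001  478.469]
 [   0.998   -0.057    0.001 -102.79 ]
 [   0.001   -0.001   -1.     247.788]
 [   0.       0.       0.       1.   ]]
red [ 304  249   52   59 1545] [329.852 275.432]
wh [ 273  194  113  107 6402] [328.887 239.855]
wh [ 342  347   38   70 1583] [358.273 376.747]
```

View pics/w5.png

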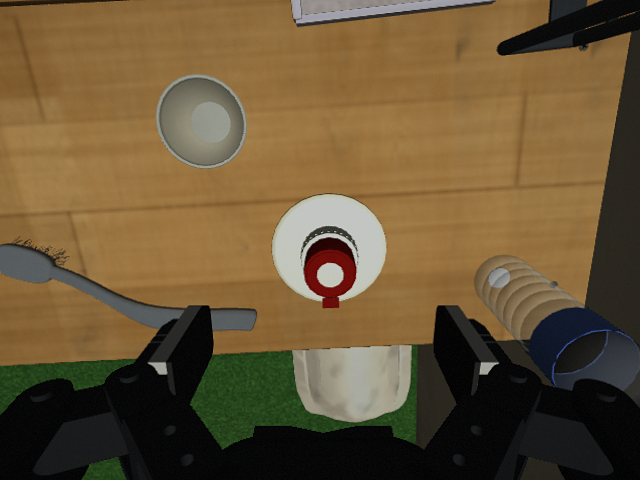

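Flange disc spans columns 273-386 (centre 329.5), the cap is at (330,270), and the tongue is straight below at (331,302), so the lid's yaw matches the tool. The brush end is at (256,320) and the bottle base at about (500,280).

```bash
python3 - <<'E'
from h import *
import pickle
from scipy.optimize import least_squares
np.set_printoptions(precision=1,suppress=True)
T,f=pickle.load(open('w5.pkl','rb'))
im=f['image'].astype(int); m=[b for b in blobs(im.min(2)>150,1500) if b[1][1]<250][0][0]
h=cv2.convexHull(max(cv2.findContours(m.astype(np.uint8),0,1)[0],key=len))[:,0]; h=h[(h[:,1]<285)]
p=plane(f,h,18,T)[:,:2]; s=least_squares(lambda v:np.hypot(*(p-v[:2]).T)-v[2],[482,-160,60]).x; print(s)
t=plane(f,[(330.5,302.5)],14,T)[0]; v=t[:2]-s[:2]; print(t,np.arctan2(v[1],v[0])+np.pi/2)
print('cap',plane(f,[(330,274)],81,T),'brush',plane(f,[(256,315)],10,T),'bottle',plane(f,[(477,275)],5,T))
E
python3 go.py 482.5 -160 100 1.514
```

```text
[ 481.5 -159.5   58.7]
[ 480.1 -222.2   14. ] -0.023158714080353304
cap [[ 481.7 -159.4   81. ]] brush [[ 395.9 -235.    10. ]] bottle [[ 641.6 -202.3    5. ]]
[-57.2   7.3 147.8] [-0.001 -0.     0.   ]
```

```bash
echo '{"motion":[[-20,3,40,0,0,0,1],[-40,6,80,0,0,0,1],[-57,7,110,0,0,0,1],[-57,7,148,0,0,0,1],[-57,7,148,0,0,0,1]]}' > mv.in && python3 steer.py mv.in; echo '{"motion":[[0,0,15,0,0,0,1],[0,0,15,0,0,0,1]]}' > mv.in && python3 steer.py mv.in; python3 go.py 482 -159.5 17 1.53
```

```text
clock: 7.88
position: [478.2, -158.7, 92.1]
eef_rot: [-3.128, -0.005, 1.513]
force: [-0.8, -0.5, -0.5]
width: 0.995
grasp_force: 0.0
clock: 8.05
position: [481.9, -159.5, 84.4]
eef_rot: [-3.139, -0.001, 1.515]
force: [-1.3, 0.2, -0.3]
width: 1.002
grasp_force: 0.0
[-0.   0.2 67.4] [-0.003 -0.001 -0.015]
```

```bash
echo '{"motion":[[0,0,22,0,0,0,1],[0,0,44,0,0,0,1],[0,0,60,0,0,0,1],[0,0,67,0,0,0,1],[0,0,67,0,0,0,1]]}' > mv.in && python3 steer.py mv.in; echo '{"motion":[[0,0,0,0,0,0,0.8],[0,0,0,0,0,0,0.6],[0,0,0,0,0,0,0.5],[0,0,0,0,0,0,0.5],[0,0,0,0,0,0,0.5]]}' > mv.in && python3 steer.py mv.in 40; python3 go.py 482 -159.5 250 1.514
```

```text
clock: 8.47
position: [482.5, -160.3, 18.4]
eef_rot: [-3.141, -0.0, 1.514]
force: [-0.8, -0.1, -0.2]
width: 1.0
grasp_force: 0.0
clock: 8.88
position: [483.6, -161.4, 20.2]
eef_rot: [3.139, 0.001, 1.513]
force: [-1.1, 1.5, 6.8]
width: 0.642
grasp_force: 42.0
[   1.6   -1.1 -229.8] [ 0.003  0.001 -0.001]
```

```bash
echo '{"motion":[[0,0,-8,0,0,0,0.4],[0,0,-25,0,0,0,0.4],[0,0,-48,0,0,0,0.4],[0,0,-72,0,0,0,0.4],[0,0,-96,0,0,0,0.4]]}' > mv.in && python3 steer.py mv.in; echo '{"motion":[[0,0,-24,0,0,0,0.4],[0,0,-48,0,0,0,0.4],[0,0,-72,0,0,0,0.4],[0,0,-96,0,0,0,0.4],[0,0,-120,0,0,0,0.4]]}' > mv.in && python3 steer.py mv.in; echo '{"motion":[[0,0,-14,0,0,0,0.4],[0,0,-18,0,0,0,0.4],[0,0,-18,0,0,0,0.4]]}' > mv.in && python3 steer.py mv.in;  python3 go.py 562 156 250 1.60
```

```text
clock: 9.3
position: [482.1, -161.0, 115.6]
eef_rot: [-3.141, -0.0, 1.513]
force: [0.4, -0.3, -2.0]
width: 0.639
grasp_force: 42.8
clock: 9.72
position: [482.1, -161.0, 235.9]
eef_rot: [3.141, 0.0, 1.513]
force: [0.5, 0.3, -2.1]
width: 0.64
grasp_force: 42.8
clock: 9.97
position: [482.7, -161.2, 253.5]
eef_rot: [3.139, 0.001, 1.513]
force: [-0.1, -0.8, -2.9]
width: 0.639
grasp_force: 42.9
[321.3  60.8   3.4] [ 0.002  0.001 -0.087]
```

```bash
echo '{"motion":[[20,4,0,0,0,-0.02,0.4],[46,9,0,0,0,-0.04,0.4],[76,15,0,0,0,-0.06,0.4],[106,20,0,0,0,-0.087,0.4],[136,26,0,0,0,-0.087,0.4]]}' > mv.in && python3 steer.py mv.in; echo '{"motion":[[27,5,0,0,0,0,0.4],[50,9,0,0,0,0,0.4],[65,11,0,0,0,0,0.4],[70,12,0,0,0,0,0.4],[70,12,0,0,0,0,0.4]]}' > mv.in && python3 steer.py mv.in
python3 - <<'E'
from h import *
import pickle
np.set_printoptions(precision=3,suppress=True)
T=tool(); f=imaging.grab_frame('wrist'); save('w6',f); pickle.dump((T,f),open('w6.pkl','wb')); print(T)
E
```

```text
clock: 10.38
position: [515.7, -25.5, 250.3]
eef_rot: [-3.139, -0.0, 1.601]
force: [1.1, -0.2, -1.4]
width: 0.641
grasp_force: 42.9
clock: 10.8
position: [525.9, 44.3, 250.6]
eef_rot: [-3.139, 0.0, 1.602]
force: [-0.4, -0.4, -1.6]
width: 0.643
grasp_force: 42.9
[[ -0.031   1.     -0.002 525.87 ]
 [  1.      0.031  -0.     44.284]
 [ -0.     -0.002  -1.    250.636]
 [  0.      0.      0.      1.   ]]
```

View pics/w6.png

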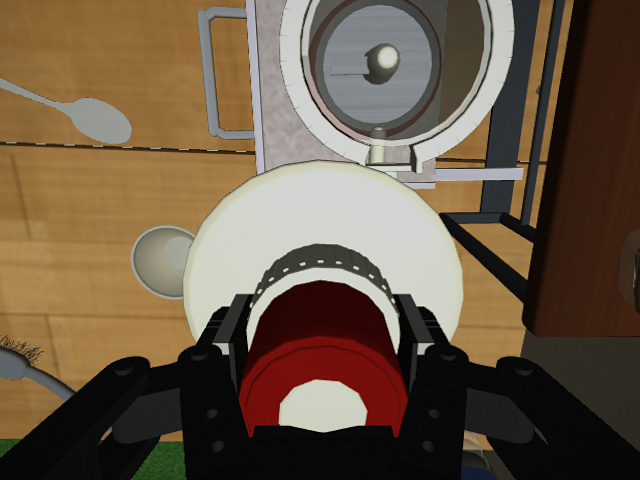

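The ring spans columns 279-515 with its centre near (397,35), and the slot is below it at about (393,160). The held lid's flange spans columns 185-463, with the cap still on it.

Run:
```python
from h import *
import pickle
T,f=pickle.load(open('w6.pkl','rb')); im=f['image']
for row,a,b in [(35,270,310),(35,475,530),(100,285,325),(280,175,200),(280,450,475),(158,355,430)]:
    print(row,a,[tuple(int(q) for q in im[row,x]) for x in range(a,b,3)])
print([tuple(int(q) for q in im[y,320]) for y in range(150,172,2)])
```

```text
35 270 [(155, 148, 145), (152, 146, 143), (154, 145, 143), (121, 117, 107), (188, 190, 179), (191, 192, 184), (201, 203, 198), (204, 207, 204), (202, 205, 202), (204, 207, 204), (115, 115, 101), (186, 185, 176), (193, 194, 190), (123, 122, 117)]
35 475 [(69, 60, 45), (68, 61, 47), (67, 60, 44), (129, 130, 123), (159, 161, 157), (111, 113, 105), (136, 137, 119), (199, 202, 199), (199, 203, 198), (198, 202, 197), (199, 202, 197), (199, 201, 196), (198, 201, 194), (72, 76, 69), (43, 47, 50), (42, 47, 50), (43, 47, 50), (40, 43, 46), (40, 44, 46)]
100 285 [(163, 158, 153), (160, 154, 151), (179, 180, 169), (207, 209, 207), (207, 211, 208), (207, 210, 208), (206, 210, 207), (208, 211, 208), (207, 211, 208), (118, 112, 99), (147, 135, 122), (173, 158, 154), (183, 163, 159), (88, 88, 83)]
280 175 [(148, 144, 124), (149, 145, 125), (146, 142, 122), (192, 193, 171), (197, 195, 174), (208, 211, 190), (208, 212, 197), (209, 212, 198), (209, 212, 198)]
280 450 [(209, 212, 203), (208, 210, 199), (209, 211, 192), (207, 209, 186), (179, 174, 148), (160, 122, 71), (160, 123, 72), (163, 127, 74), (161, 122, 70)]
158 355 [(210, 212, 210), (210, 213, 211), (208, 211, 207), (209, 213, 209), (164, 157, 154), (116, 117, 101), (181, 182, 159), (208, 211, 190), (208, 211, 192), (193, 192, 170), (162, 155, 151), (173, 165, 161), (174, 166, 162), (166, 159, 156), (163, 155, 152), (161, 153, 150), (167, 160, 156), (168, 159, 156), (133, 128, 124), (48, 46, 40), (41, 40, 35), (203, 206, 201), (209, 213, 208), (209, 212, 210), (210, 213, 211)]
[(169, 162, 160), (167, 162, 159), (170, 163, 161), (172, 164, 162), (180, 173, 170), (96, 97, 83), (192, 192, 169), (205, 204, 182), (208, 207, 184), (208, 209, 185), (210, 212, 198)]
```

```bash
cat > m6.py <<'E'
from h import *
import pickle
from scipy.optimize import least_squares
np.set_printoptions(precision=2,suppress=True)
T,f=pickle.load(open('w6.pkl','rb')); im=f['image'].astype(int)
def circ(uv,z,r0):
    p=plane(f,uv,z,T)[:,:2]; g=lambda v:np.hypot(*(p-v[:2]).T)-v[2]
    s=least_squares(g,[*p.mean(0),r0],loss='soft_l1').x; print('n',len(p),s,'rms',np.sqrt((g(s)**2).mean())); return s
m=(im[...,1]>=im[...,0])&(im[...,2]>180)
out=[];inn=[]
for y in range(3,125,3):
    L=np.flatnonzero(m[y,270:397])+270; Rr=np.flatnonzero(m[y,397:525])+397
    out+=[(L[0]-.5,y),(Rr[-1]+.5,y)]
    l=L[0]
    k=l
    while m[y,k]: k+=1
    q=Rr[-1]
    while m[y,q]: q-=1
    if y<90: inn+=[(k-.5,y),(q+.5,y)]
o=circ(out,162,64); i=circ(inn,162,48)
sl=plane(f,[(367,158),(417,158)],162,T).mean(0)[:2]
for c in (o,i): v=sl-c[:2]; print('slot',sl,np.hypot(*v),'rack yaw',np.arctan2(v[1],v[0])+np.pi/2)
fl=[]
for y in range(180,290,4):
    x=np.flatnonzero((im[y,:,2]>185)&(im[y,:,1]>=im[y,:,0])); x=x[(x>150)&(x<480)]; fl+=[(x[0]-.5,y),(x[-1]+.5,y)]
c=circ(fl,T[2,3]-20.2+18,60)
print('tool offset of lid',T[:3,:3].T@np.array([*(c[:2]-T[:2,3]),0]))
tgt=T[:2,3]+i[:2]-c[:2]; print('TCP for mouth',tgt)
E
python3 m6.py
```

```text
n 82 [562.36 156.45  63.48] rms 0.35770125822000853
n 58 [562.52 156.84  53.28] rms 1.9364156921356797
slot [565.68  97.99] 58.560663330407955 rack yaw 0.05670435450844247
slot [565.68  97.99] 58.93435501496847 rack yaw 0.05367927574036191
n 56 [527.21  45.78  56.88] rms 2.3501613119428146
tool offset of lid [ 1.45  1.39 -0.  ]
TCP for mouth [561.18 155.34]
```

```bash
python3 go.py 561.8 155.1 220 1.60
```

```text
[110.7  39.2  30.8] [-0.002  0.     0.   ]
```

```bash
echo '{"motion":[[14,5,0,0,0,0,0.4],[36,13,0,0,0,0,0.4],[60,21,0,0,0,0,0.4],[84,30,0,0,0,0,0.4],[102,36,5,0,0,0,0.4]]}' > mv.in && python3 steer.py mv.in; echo '{"motion":[[7,3,10,0,0,0,0.4],[9,3,20,0,0,0,0.4],[9,3,25,0,0,0,0.4],[9,3,25,0,0,0,0.4],[9,3,25,0,0,0,0.4]]}' > mv.in && python3 steer.py mv.in; echo '{"motion":[[0,0,0,0,0,0,0.4],[0,0,0,0,0,0,0.4]]}' > mv.in && python3 steer.py mv.in;python3 go.py 561.8 155.1 186 1.60
```

```text
clock: 11.27
position: [560.1, 146.6, 247.5]
eef_rot: [3.14, -0.0, 1.598]
force: [-0.2, -0.2, -2.4]
width: 0.643
grasp_force: 42.9
clock: 11.68
position: [561.8, 154.2, 221.7]
eef_rot: [-3.141, 0.001, 1.598]
force: [-0.3, -0.2, -2.2]
width: 0.637
grasp_force: 42.9
clock: 11.85
position: [562.3, 154.9, 223.0]
eef_rot: [3.14, -0.0, 1.599]
force: [0.1, 1.0, -2.2]
width: 0.638
grasp_force: 42.9
[ 0.2 -0.5 37. ] [ 0.001 -0.    -0.001]
```

```bash
echo '{"motion":[[0,0,10,0,0,0,0.4],[0,0,20,0,0,0,0.4],[0,0,30,0,0,0,0.4],[0,0,36,0,0,0,0.4],[0,0,36,0,0,0,0.4]]}' > mv.in && python3 steer.py mv.in; echo '{"motion":[[0,0,3,0,0,0,0.4],[0,0,6,0,0,0,0.4],[0,0,8,0,0,0,0.4],[0,0,8,0,0,0,0.4]]}' > mv.in && python3 steer.py mv.in; python3 go.py 561.8 155.1 170 1.60
```

```text
clock: 12.27
position: [561.1, 155.4, 183.3]
eef_rot: [-3.137, 0.001, 1.6]
force: [0.3, -0.4, -2.5]
width: 0.643
grasp_force: 42.9
clock: 12.6
position: [562.0, 155.6, 177.8]
eef_rot: [-3.141, 0.0, 1.6]
force: [-0.6, 0.3, -2.4]
width: 0.641
grasp_force: 42.9
[-0.5 -0.2  7.8] [-0.  0. -0.]
```

```bash
echo '{"motion":[[0,0,2,0,0,0,0.4],[0,0,4,0,0,0,0.4],[0,0,6,0,0,0,0.4],[0,0,6,0,0,0,0.4]]}' > mv.in && python3 steer.py mv.in; echo '{"motion":[[0,0,2,0,0,0,0.4],[0,0,3,0,0,0,0.4],[0,0,3,0,0,0,0.4]]}' > mv.in && python3 steer.py mv.in; python3 -c "
from h import *
print(get_state()['force'],get_state()['moment'],tool()[:3,3])"
```

```text
clock: 12.93
position: [561.9, 155.5, 171.6]
eef_rot: [-3.141, 0.0, 1.6]
force: [-0.4, 0.6, -2.8]
width: 0.638
grasp_force: 42.9
clock: 13.18
position: [562.4, 155.6, 170.5]
eef_rot: [3.14, -0.0, 1.6]
force: [-2.0, -0.8, 4.5]
width: 0.642
grasp_force: 43.4
[-1.97041807 -0.81156923  4.54651191] [-0.09918653  0.27475171  0.03182647] [562.42209625 155.63539741 170.47348753]
```

Contact came at the expected seated height. I'll press lightly and check.

```bash
echo '{"motion":[[0,0,1,0,0,0,0.4],[0,0,2,0,0,0,0.4],[0,0,2,0,0,0,0.4],[0,0,2,0,0,0,0.4],[0,0,2,0,0,0,0.4]]}' > mv.in && python3 steer.py mv.in
python3 - <<'E'
from h import *
import pickle
np.set_printoptions(precision=2,suppress=True)
print(get_state()['force'],get_state()['moment'])
for n,b in [('top',(195,190,320,300)),('scene',(190,190,300,300))]:
    f=imaging.grab_frame(n); pickle.dump(f,open(n+'7.pkl','wb')); x0,y0,x1,y1=b; c=f['image'][y0:y1,x0:x1].astype(int)
    red=(c[...,0]>80)&(c[...,1]<60)
    for m,s,cc in blobs(red,6):
        u=cc+[x0,y0]; print(n,s,u,plane(f,[u],160)[0],plane(f,[u],231)[0])
E
```

```text
clock: 13.6
position: [563.1, 155.7, 170.4]
eef_rot: [3.137, -0.001, 1.6]
force: [-1.7, -1.1, 11.8]
width: 0.639
grasp_force: 44.3
[-1.74 -1.11 11.76] [-0.19  0.73 -0.02]
top [88 38  6  8 30] [285.3  231.73] [570.3   95.47 160.  ] [549.2   97.95 231.  ]
scene [  9  23  18  17 110] [207.69 220.58] [730.93 161.93 160.  ] [688.71 184.37 231.  ]
scene [ 16  29  24  20 210] [218.85 227.62] [699.35 159.29 160.  ] [659.45 181.92 231.  ]
scene [11 48  9  6 32] [204.38 241.03] [699.97 202.42 160.  ] [660.02 221.89 231.  ]
scene [ 61  53  15  14 103] [257.16 250.97] [596.46 149.2  160.  ] [564.1  172.57 231.  ]
scene [  0  61  15  22 113] [195.78 260.27] [681.05 246.24 160.  ] [642.48 262.51 231.  ]
scene [ 58  90  45  20 204] [269.99 293.92] [510.26 205.   160.  ] [484.22 224.28 231.  ]
```

```bash
echo '{"motion":[[0,0,-2,0,0,0,0.4],[0,0,-3,0,0,0,0.4],[0,0,-3,0,0,0,0.4],[0,0,-3,0,0,0,0.4]]}' > mv.in && python3 steer.py mv.in; echo '{"motion":[[0,0,0,0,0,0,0.7],[0,0,0,0,0,0,0.75],[0,0,0,0,0,0,0.8],[0,0,0,0,0,0,0.8]]}' > mv.in && python3 steer.py mv.in
python3 - <<'E'
from h import *
print(get_state()['force'])
f=imaging.grab_frame('top'); x0,y0,x1,y1=195,190,320,300; c=f['image'][y0:y1,x0:x1].astype(int)
for m,s,cc in blobs((c[...,0]>80)&(c[...,1]<60),6): print(s,cc+[x0,y0])
E
python3 go.py 562 155.6 201 1.60
```

```text
clock: 14.03
position: [562.3, 155.6, 170.5]
eef_rot: [3.141, -0.0, 1.6]
force: [-1.4, -0.4, 3.5]
width: 0.641
grasp_force: 43.4
clock: 14.37
position: [561.9, 155.5, 169.7]
eef_rot: [-3.141, 0.0, 1.6]
force: [-0.4, -0.1, 0.5]
width: 0.802
grasp_force: 0.0
[-0.40808727 -0.08902035  0.4600905 ]
[88 38  6  9 28] [285.5        232.21428571]
[  0.    0.  -31.2] [-0.001  0.    -0.   ]
```

```bash
echo '{"motion":[[0,0,-10,0,0,0,0.8],[0,0,-20,0,0,0,0.8],[0,0,-31,0,0,0,0.8],[0,0,-31,0,0,0,0.8],[0,0,-31,0,0,0,0.8]]}' > mv.in && python3 steer.py mv.in; echo '{"motion":[[0,0,0,0,0,0,0.7],[0,0,0,0,0,0,0.65],[0,0,0,0,0,0,0.6],[0,0,0,0,0,0,0.5],[0,0,0,0,0,0,0.4]]}' > mv.in && python3 steer.py mv.in 22; echo '{"motion":[[0,0,0,0,0,0,0.4],[0,0,0,0,0,0,0.4],[0,0,0,0,0,0,0.4]]}' > mv.in && python3 steer.py mv.in
```

```text
clock: 14.83
position: [562.6, 155.7, 202.7]
eef_rot: [3.139, -0.0, 1.6]
force: [-0.2, -0.2, -0.0]
width: 0.799
grasp_force: 0.0
clock: 15.25
position: [562.0, 155.6, 200.8]
eef_rot: [-3.141, 0.0, 1.6]
force: [-0.1, -0.1, -0.6]
width: 0.55
grasp_force: 22.7
clock: 15.5
position: [562.0, 155.6, 201.0]
eef_rot: [-3.141, 0.0, 1.6]
force: [-0.0, 0.1, -1.3]
width: 0.544
grasp_force: 22.7
```

```bash
echo '{"motion":[[0,0,-3,0,0,0,0.4],[0,0,-7,0,0,0,0.4],[0,0,-12,0,0,0,0.4],[0,0,-18,0,0,0,0.4],[0,0,-25,0,0,0,0.4]]}' > mv.in && python3 steer.py mv.in; echo '{"motion":[[0,0,-10,0,0,0,0.4],[0,0,-22,0,0,0,0.4],[0,0,-35,0,0,0,0.4],[0,0,-48,0,0,0,0.4],[0,0,-58,0,0,0,0.4]]}' > mv.in && python3 steer.py mv.in;  echo '{"motion":[[0,0,-3,0,0,0,0.4],[0,0,-4,0,0,0,0.4],[0,0,-4,0,0,0,0.4],[0,0,-4,0,0,0,0.4],[0,0,-4,0,0,0,0.4]]}' > mv.in && python3 steer.py mv.in
python3 - <<'E'
from h import *
print(get_state()['force'])
np.set_printoptions(precision=1,suppress=True)
for n,b in [('top',(195,150,320,300)),('scene',(225,190,300,300))]:
    f=imaging.grab_frame(n); x0,y0,x1,y1=b; c=f['image'][y0:y1,x0:x1].astype(int)
    for m,s,cc in blobs((c[...,0]>80)&(c[...,1]<60),6): u=cc+[x0,y0]; print(n,s,u,plane(f,[u],300))
T=tool(); f=imaging.grab_frame('wrist'); c=f['image'].astype(int)
for m,s,cc in blobs((c[...,0]>80)&(c[...,1]<60),100): print('wrist',s,cc)
E
```

```text
clock: 15.92
position: [562.1, 155.6, 226.8]
eef_rot: [3.141, 0.0, 1.6]
force: [0.6, -0.1, -0.9]
width: 0.549
grasp_force: 22.7
clock: 16.33
position: [562.3, 155.6, 286.6]
eef_rot: [3.139, -0.0, 1.6]
force: [0.5, -0.0, 0.1]
width: 0.552
grasp_force: 22.7
clock: 16.75
position: [561.8, 155.5, 287.1]
eef_rot: [-3.14, 0.0, 1.6]
force: [0.5, 0.1, -0.3]
width: 0.553
grasp_force: 22.7
[ 0.50258996  0.07840498 -0.34765164]
top [ 97   0  23  27 376] [302.3 163.2] [[631.2  36.4 300. ]]
top [ 64  20  13  21 160] [264.3 179.8] [[624.2 104.6 300. ]]
top [ 6 52 10 12 50] [205.2 207.6] [[610.2 209.2 300. ]]
top [60 64  5 10 21] [257.  219.2] [[563.7 136.5 300. ]]
top [37 74  5 10 18] [233.9 228.2] [[561.6 175.7 300. ]]
scene [ 21  24  19  21 180] [253.2 226.3] [[573.2 162.  300. ]]
scene [ 0 28  9 10 38] [227.5 222. ] [[616.8 185.2 300. ]]
scene [56 46  8  7 33] [284.2 239.2] [[511.  146.7 300. ]]
scene [ 23  90  45  20 200] [270.  293.9] [[459. 243. 300.]]
wrist [ 495  153   32  113 1003] [509.4 202.6]
wrist [483 156  17 117 310] [491.8 206.2]
wrist [551 199  14  53 196] [557.1 226. ]
wrist [ 256  282  135  116 8823] [323.  337.3]
```

Run:
```python
from h import *
from scipy.optimize import least_squares
np.set_printoptions(precision=1,suppress=True)
f=imaging.grab_frame('scene'); print('tongue? scene',plane(f,[(284.2,239.2)],165))
T=tool(); f=imaging.grab_frame('wrist'); im=f['image'].astype(int)
a=np.linspace(0,2*np.pi,49)[:-1]
def proj(P):
    W=np.linalg.inv(T@f['T_tool_cam']); q=(W[:3,:3]@P.T).T+W[:3,3]; d=q[:,:2]/q[:,2:]; d*=1+f['k1']*(d**2).sum(1,keepdims=True); return d*[f['fx'],f['fy']]+[f['cx'],f['cy']]
# colour profile along radial lines on the flange-top plane
pts=[]
for t in np.deg2rad([20,45,70,90,110,135,160]):
    rr=np.arange(52,68,1); P=np.c_[562.4+rr*np.cos(t),156.6+rr*np.sin(t),np.full(len(rr),168)]
    u=proj(P).round().astype(int); ok=(u>=0).all(1)&(u[:,0]<640)&(u[:,1]<480)
    print(round(np.rad2deg(t)),u[8],[int(im[y,x].min()) if o else -1 for (x,y),o in zip(u,ok)])
print('red in hand tilt: top', get_state()['grasp_force'])
```

```text
tongue? scene [[569.   94.2 165. ]]
20 [404 200] [234, 233, 234, 233, 226, 218, 214, 193, 229, 234, 234, 222, 134, 66, 69, 71]
45 [387 168] [233, 233, 233, 234, 225, 216, 215, 197, 219, 235, 234, 234, 220, 62, 65, 66]
70 [356 146] [234, 233, 233, 234, 229, 216, 213, 208, 229, 235, 234, 234, 226, 173, 182, 186]
90 [326 140] [233, 233, 234, 233, 227, 212, 212, 213, 177, 234, 233, 237, 202, 197, 187, 177]
110 [295 145] [233, 233, 233, 233, 219, 211, 210, 198, 171, 234, 234, 235, 56, 191, 192, 194]
135 [263 165] [233, 234, 233, 233, 221, 206, 204, 193, 192, 233, 234, 168, 185, 178, 177, 175]
160 [243 196] [232, 232, 231, 230, 221, 207, 201, 190, 234, 232, 228, 176, 174, 177, 177, 122]
red in hand tilt: top 22.714396620285697
```

The flange is concentric with the ring, the tongue is where the slot is, and the cap is held still, so I'm handing in.

```bash
python3 -c "
from plant import r, imaging, job, get_state
print(job.sign_off())"
```

```text
the job is handed in; nothing more can be done
None
```

The job is handed in with no verdict shown: tray pulled to a firm stop (about 76 mm from where it stood, so it seems to have started partly out), double lid seated with its tongue at the slot, and the red outer lid held still about 70 mm above the neck.

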